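# Find the rattling tin

### The job

One of the three identical sealed tins in the wooden rack has a loose roller in it; the other two are packed tight. Begin at the rack's loop-handle end and take all three tins in order: lift each clear of the rack, shake it by rocking it end to end, tipping it about 30 degrees each way, to feel whether it rattles, and set the quiet ones back flat in their own bays. Finish still holding the rattling tin in the gripper, level and still, a hand's breadth or two above the middle of the bare steel plate, and leave everything else on the bench where it is.

Things in the scene. Friction and masses are not known exactly. Their poses are not given: they have to be found in the camera images.
- tin_a: the tin next to the loop handle: sealed plain steel tin, rigid, 100 mm long (x), 56 mm wide (y), 42 mm high, about 0.4 kg, like the other two in look and weight. Origin: centre of its underside, z up; its x starts parallel to the rack's x. Which tin rattles varies from run to run.
- tin_b: the middle tin: sealed plain steel tin, rigid, 100 mm long (x), 56 mm wide (y), 42 mm high, about 0.4 kg, like the other two in look and weight. Origin: centre of its underside, z up; its x starts parallel to the rack's x. A rattling tin holds a 0.18 kg steel roller, free to roll 64 mm along the tin's length: it knocks at the low end when tipped.
- tin_c: the tin at the far end from the loop: sealed plain steel tin, rigid, 100 mm long (x), 56 mm wide (y), 42 mm high, about 0.4 kg, like the other two in look and weight. Origin: centre of its underside, z up; its x starts parallel to the rack's x. Back at level the loose roller stays near the end it last ran to (0.1 N m at the wrist between ends); a packed tin shows no shift.
- rack: fixed flat wooden board 150 mm deep (x) by 400 mm long (y), 12 mm thick, with rims and cleats 6 mm high on it, and a dark steel loop handle 90 mm wide, leaning out past its +y end (robot's left) to 227 mm from the centre and 50 mm above the bench. Origin: centre of its underside; three bays along y, 115 mm apart
- bay_a (a point): centre of the rack bay next to the loop handle, on the board (12 mm above the bench), home of tin_a; bay 140 mm long in x, 107 mm wide in y between cleats; axes as the rack's. The tin starts within about 10 mm of it
- bay_b (a point): centre of the rack bay in the middle, on the board (12 mm above the bench), home of tin_b; bay 140 mm long in x, 107 mm wide in y between cleats; axes as the rack's. The tin starts within about 10 mm of it
- bay_c (a point): centre of the rack bay at the other end, on the board (12 mm above the bench), home of tin_c; bay 140 mm long in x, 107 mm wide in y between cleats; axes as the rack's. The tin starts within about 10 mm of it
- plate_mid (a point): centre of the top face of the bare dark steel hand-over plate, fixed flat on the bench beyond the rack: 120 mm (x) by 200 mm (y), 6 mm thick
- flange: loose steel ring 56 mm across, 10 mm thick, lying on the steel plate near its edge; bystander, leave it. Origin at its underside
- spare_wheel: spare black grinding wheel lying flat, 120 mm across, 20 mm thick, bore 26 mm; bystander, leave it. Origin at its underside
- oil_jar: amber glass jar with dark cap, 60 mm across, 110 mm tall; bystander, leave it. Origin at its underside
- dust_brush: hand brush lying flat; bystander, leave it. Origin at its underside, x along its length
- vblock: steel V-block 60 x 45 mm, 40 mm high; bystander, leave it. Origin at its underside
- screwdriver: screwdriver lying left of the steel plate; bystander, leave it. Origin at its underside, x along its length
There are look-alikes about, which are no part of the job. Leave any turquoise look-alike of the tin_b alone. What is shaped like the tin_a but blue is not meant.

How it is judged (in metres and radians):
On the way, in this order (a step that is already met when the one before it is completed fails the run):
1. the tin next to the loop handle is held clear of the rack and tipped more than 17 degrees (height (world z) of tin_a above 0.05 m and contact force between the fingers and tin_a above 0.5 N and contact force between tin_a and rack below 0.1 N and angle between tin_a's own z axis and vertical above 0.3 rad), for 0.04 s.
2. the tin next to the loop handle, still lifted, comes back through level (within 9 degrees) (height (world z) of tin_a above 0.05 m and contact force between the fingers and tin_a above 0.5 N and contact force between tin_a and rack below 0.1 N and angle between tin_a's own z axis and vertical below 0.16 rad).
3. the tin next to the loop handle is tipped again more than 17 degrees (all of step 1), for 0.04 s.
4. the middle tin is held clear of the rack and tipped more than 17 degrees (height (world z) of tin_b above 0.05 m and contact force between the fingers and tin_b above 0.5 N and contact force between tin_b and rack below 0.1 N and angle between tin_b's own z axis and vertical above 0.3 rad), for 0.04 s.
5. the middle tin, still lifted, comes back through level (within 9 degrees) (height (world z) of tin_b above 0.05 m and contact force between the fingers and tin_b above 0.5 N and contact force between tin_b and rack below 0.1 N and angle between tin_b's own z axis and vertical below 0.16 rad).
6. the middle tin is tipped again more than 17 degrees (all of step 4), for 0.04 s.
7. the tin at the far end from the loop is held clear of the rack and tipped more than 17 degrees (height (world z) of tin_c above 0.05 m and contact force between the fingers and tin_c above 0.5 N and contact force between tin_c and rack below 0.1 N and angle between tin_c's own z axis and vertical above 0.3 rad), for 0.04 s.
8. the tin at the far end from the loop, still lifted, comes back through level (within 9 degrees) (height (world z) of tin_c above 0.05 m and contact force between the fingers and tin_c above 0.5 N and contact force between tin_c and rack below 0.1 N and angle between tin_c's own z axis and vertical below 0.16 rad).
9. the tin at the far end from the loop is tipped again more than 17 degrees (all of step 7), for 0.04 s.
At the end, for the whole second after the job is handed in: The rattling tin is held in the fingers, still, level within 11 degrees, underside 8 to 35 cm above the bench, centre within 60 mm of the plate's middle seen from above; each quiet tin lies flat within 35 mm of its own bay's centre and 17 degrees of the rack's direction (((distance between roller_c0 and tin_a below 0.06 m and horizontal distance between tin_a and plate_mid below 0.06 m and height (world z) of tin_a between 0.08 and 0.35 m and angle between tin_a's own z axis and vertical below 0.2 rad and linear speed of tin_a below 0.05 m/s and contact force between the fingers and tin_a above 1 N and (horizontal distance between tin_b and bay_b below 0.035 m and z of tin_b in the frame of bay_b below 0.005 m and angle between tin_b's own z axis and vertical below 0.08 rad and angle between the x axis of tin_b and the x axis of rack, either way round below 0.3 rad and linear speed of tin_b below 0.03 m/s) and (horizontal distance between tin_c and bay_c below 0.035 m and z of tin_c in the frame of bay_c below 0.005 m and angle between tin_c's own z axis and vertical below 0.08 rad and angle between the x axis of tin_c and the x axis of rack, either way round below 0.3 rad and linear speed of tin_c below 0.03 m/s)) or (distance between roller_c0 and tin_b below 0.06 m and horizontal distance between tin_b and plate_mid below 0.06 m and height (world z) of tin_b between 0.08 and 0.35 m and angle between tin_b's own z axis and vertical below 0.2 rad and linear speed of tin_b below 0.05 m/s and contact force between the fingers and tin_b above 1 N and (horizontal distance between tin_a and bay_a below 0.035 m and z of tin_a in the frame of bay_a below 0.005 m and angle between tin_a's own z axis and vertical below 0.08 rad and angle between the x axis of tin_a and the x axis of rack, either way round below 0.3 rad and linear speed of tin_a below 0.03 m/s) and (horizontal distance between tin_c and bay_c below 0.035 m and z of tin_c in the frame of bay_c below 0.005 m and angle between tin_c's own z axis and vertical below 0.08 rad and angle between the x axis of tin_c and the x axis of rack, either way round below 0.3 rad and linear speed of tin_c below 0.03 m/s)) or (distance between roller_c0 and tin_c below 0.06 m and horizontal distance between tin_c and plate_mid below 0.06 m and height (world z) of tin_c between 0.08 and 0.35 m and angle between tin_c's own z axis and vertical below 0.2 rad and linear speed of tin_c below 0.05 m/s and contact force between the fingers and tin_c above 1 N and (horizontal distance between tin_a and bay_a below 0.035 m and z of tin_a in the frame of bay_a below 0.005 m and angle between tin_a's own z axis and vertical below 0.08 rad and angle between the x axis of tin_a and the x axis of rack, either way round below 0.3 rad and linear speed of tin_a below 0.03 m/s) and (horizontal distance between tin_b and bay_b below 0.035 m and z of tin_b in the frame of bay_b below 0.005 m and angle between tin_b's own z axis and vertical below 0.08 rad and angle between the x axis of tin_b and the x axis of rack, either way round below 0.3 rad and linear speed of tin_b below 0.03 m/s)))); the arm keeps its last pose, push and grip.
It fails at once if a bystander is moved more than 4 cm (distance of any of flange, spare_wheel, oil_jar, dust_brush, vblock, screwdriver from where it was at the start of the episode above 0.04 m).
It also fails if it takes over 72 s, if anything falls off the work surface, if the arm or the gripper's body presses on something with over 40 N, if the wrist force passes 120 N, or if a joint passes its speed limit or range.

### The arm

A 7-joint arm with a two-finger parallel gripper is mounted at the origin on the work surface. World frame = base frame: x ahead of the robot, y to its left, z up, the work surface at z = 0. Lengths are in mm, angles in degrees, forces in N, time in s.
With the tool pointing down it reaches from about 400 to 875 mm from the base axis. Payload 4.4 kg.
Tool frame: the origin (TCP) lies midway between the tips of the shut fingers; the grasp point (between the pads) lies 19 mm behind it; z points along the fingers, y is the line along which they close (so a half turn about z gives the same grasp; the last joint's range is limited). The gripper opens to 85 mm and grips with 20 to 120 N. Pads are 22 mm wide; open, the fingers measure 114 mm over their backs; the gripper's body (76 mm by 85 mm) begins 54 mm behind the grasp point. The pads swing forward as they close: fully open they stand 13 mm farther back than shut.
Start: joints at [-75.447, 36.005, 2.206, 86.941, -1.547, 57.084, -1.146], TCP at [204.32, 617.067, 192.213] pointing down, gripper open.
Joint ranges: [-175.42, 175.42], [-21.48, 121.26], [-71.46, 75.88], [10.55, 141.38], [-63.04, 243.04], [13.31, 113.54], [-168.57, 168.57]. Speed limits (degrees/s): [147.25, 147.25, 180, 180, 180, 180, 180].

### API

Orientations are given as a 3x3 rotation matrix whose columns are the frame's x, y, z axes.
In Python, from cell import bot, viewer, recognise, regions_of gives the robot as it stands. The module is installed in compiled form; this text tells all that it offers.
- The arm moves only by the tool drive_tool, never from a script. Its argument "increments" is a list of rows, each a list of 3 entries, a list of its own where there are three numbers: the shift along the tool's x, y, z in units of 30 mm (1.0 is 30 mm), then the turn, a rotation vector about the tool's x, y, z in units of pi/2 rad (1.0 is pi/2 rad), then the finger opening in mm, from 0 to 85.4. A call has 1 to 20 rows; each row shifts and turns the commanded pose from where the row before left it, along the tool's axes as they then stand; what a row does not reach is not made up. A row lasts 1/10 s, in which the tool goes at most 50 mm and 8.59 degrees, less where a joint would pass 70% of its speed; a pose out of reach is approached as far as the arm can. A call with a number of a shift or a turn outside -1 to 1 is refused whole. A call with a gripper value outside its range is refused whole. The fingers move at their own pace and stop on an object; "grip_force" is the grip in N (left out, the last holds). Time passes only in rows, so rows that do not move let the fingers close. It gives the time, the measured TCP pose, the force, the opening and the grip force at its end, in the units of the state.
- bot.state(): the state, without advancing time (a new reading comes with each control period).
- viewer.capture(name): name is "side" or "top" or "wrist"; returns a dict with "frame" (400x640x3 uint8, red, green, blue), "fx", "fy", "cx", "cy" (pixels), "origin" and "attitude" of the camera in the world; the wrist camera has in their place "T_tool_cam" (4x4, takes a point from camera to tool coordinates, whose origin is the TCP and whose axes are the flange's). Camera axes: x right, y down, z forward; pixel columns grow to the right and rows downward; lengths in mm; the calibration is good to about 2 mm. A picture is of the moment at which its call begins: read the wrist's pose just before it. There is no depth.
- bot.close_job(): hands the job in; it is judged then, once.
Trained networks look in the newest picture that a camera, given by its name, has taken for a name from the list of things; names that differ only in an ending like _2 or _b are one class to them, and where a whole thing is asked for, a point or a joint stands for the part that bears it (a point fixed in the world has none). Each returns a list of dicts, best first, with "confidence" (0 to 1); they miss things now and then, are a little off and sometimes report something else, mostly with a low value. They report only what shows in the picture. A call takes as long as a camera call. They do not tell look-alikes from the thing itself.
- recognise(name, camera): "at" ([row, column] in pixels, amid what is visible of it).
- regions_of(name, camera): "region" (400x640 bool, what is visible of it) and "at" ([row, column] in pixels, amid what is visible of it).
The state is a dict: "clock": time; "joint_pos": joint angles; "qvel": joint speeds; "joint_torque": joint torques, N m; "eef_pos": TCP position; "ee_rot": TCP orientation; "wrist_force": force on the tool from outside, world axes, zero at the start; "moment": the same for the moment, N m; "width": finger opening in mm; "grip_force": force on a finger pad.
Only numpy, scipy, OpenCV 4.12 (cv2) and the standard library are available. Lean on these libraries where they do the work, as an engineer would, in place of code of your own. Each camera call takes 0.05 s, during which the arm holds its last target. There are 200 camera calls.

## Working session

There is one attempt and no reset: what is moved stays moved. The work goes in short steps, Python scripts to look and compute and a tool call to move; the robot and the scene stay as the last step left them, time stands still between calls to the robot, and variables do not carry over. Pictures are saved under pics/ and viewed, at most 10 in all, crops included, and the job is handed in when it is done.

Besides the shell and the picture viewer there is one more tool, called by a JSON object that holds its "api" and its "payload", one argument or row to a line. drive_tool: Moves the arm, as the interface text tells. Its arguments: {"type":"object","properties":{"increments":{"type":"array"},"grip_force":{"type":"number"}},"required":["increments"]}

```bash
mkdir -p pics; cat > h.py <<'E'
import numpy as np, cv2
from cell import bot, viewer, recognise, regions_of
def ray(c,px,z):
    u,v=px[1],px[0]
    R=np.array(c["attitude"]);o=np.array(c["origin"])
    d=R@np.array([(u-c["cx"])/c["fx"],(v-c["cy"])/c["fy"],1])
    return o+d*(z-o[2])/d[2]
E
python3 - <<'E'
from h import *
s=bot.state();print({k:np.round(v,3).tolist() for k,v in s.items()})
for n in("top","side"):
    c=viewer.capture(n);cv2.imwrite(f"pics/{n}0.png",c["frame"][:,:,::-1])
    print(n,np.round(c["origin"]),np.round(c["attitude"],3).tolist(),c["fx"],c["cx"],c["cy"])
    for o,z in(("tin_a",54),("rack",12),("plate_mid",6),("flange",10),("spare_wheel",20),("oil_jar",110),("dust_brush",20),("vblock",40),("screwdriver",15)):
        for r in recognise(o,n): print(o,round(r["confidence"],2),np.round(r["at"]),np.round(ray(c,r["at"],z)))
E
```

```text
{'clock': 0.0, 'joint_pos': [-75.448, 36.06, 2.204, 86.995, -1.547, 57.082, -1.145], 'qvel': [0.003, 0.056, -0.031, -0.049, 0.09, -0.15, -0.058], 'joint_torque': [-0.0, -56.339, 1.225, -19.346, 0.011, 0.01, -0.0], 'eef_pos': [204.102, 616.402, 191.283], 'ee_rot': [[-0.949, 0.314, -0.001], [0.314, 0.949, -0.002], [-0.0, -0.002, -1.0]], 'wrist_force': [0.455, 0.754, 0.805], 'moment': [-0.044, 0.021, 0.037], 'grip_force': 0.0, 'width': 85.488}
top [ 279.   41. 1200.] [[-0.02, -0.985, 0.169], [-0.999, 0.024, 0.02], [-0.024, -0.168, -0.985]] 365.33375276261927 321.9084330097263 197.99206883029717
tin_a 0.96 [203. 288.] [462. 173.  54.]
tin_a 0.92 [253. 228.] [309. 363.  54.]
tin_a 0.84 [204. 357.] [454. -47.  54.]
tin_a 0.78 [202. 320.] [461.  70.  54.]
tin_a 0.55 [266. 276.] [265. 211.  54.]
rack 0.72 [204. 312.] [464.  99.  12.]
plate_mid 0.64 [142. 345.] [675. -17.   6.]
plate_mid 0.5 [200. 310.] [479. 105.   6.]
flange 0.65 [134. 342.] [703.  -6.  10.]
flange 0.54 [202. 311.] [470. 102.  10.]
spare_wheel 0.58 [202. 410.] [ 463. -221.   20.]
spare_wheel 0.5 [189. 234.] [520. 357.  20.]
[... 563 characters left out ...]
 [457. -59.  54.]
tin_a 0.74 [198. 309.] [458.  48.  54.]
tin_a 0.69 [217. 313.] [461. -17.  54.]
tin_a 0.68 [133. 251.] [314. 330.  54.]
rack 0.91 [216. 314.] [468.  19.  12.]
plate_mid 0.62 [228. 391.] [666. -41.   6.]
flange 0.83 [220. 403.] [703. -21.  10.]
flange 0.49 [122. 380.] [729. 386.  10.]
flange 0.36 [229. 316.] [469. -23.  10.]
spare_wheel 0.69 [111. 264.] [359. 476.  20.]
spare_wheel 0.6 [301. 313.] [ 437. -231.   20.]
oil_jar 0.61 [123. 315.] [503. 287. 110.]
dust_brush 0.7 [113. 265.] [362. 466.  20.]
vblock 0.57 [351. 443.] [ 687. -387.   40.]
vblock 0.57 [216. 313.] [464.  -3.  40.]
screwdriver 0.74 [125. 376.] [714. 369.  15.]
screwdriver 0.64 [125. 315.] [518. 391.  15.]
```

View pics/top0.png

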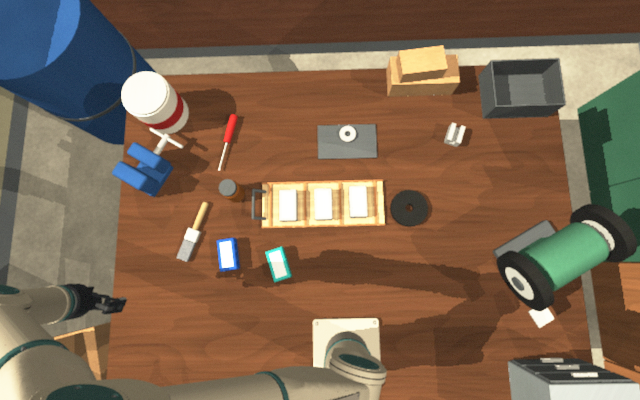

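```bash
python3 - <<'E'
from h import *
c=viewer.capture("top");f=c["frame"]
cv2.imwrite("pics/crop.png",cv2.resize(f[100:300,200:440],None,fx=3.3,fy=3,interpolation=cv2.INTER_CUBIC)[:,:,::-1])
for o,z in (("tin_a",54),("rack",14),("plate_mid",6),("flange",8)):
  for r in regions_of(o,"top"):
    m=r["region"].astype(np.uint8)
    ys,xs=np.nonzero(m); P=np.array([ray(c,(y,x),z)[:2] for y,x in zip(ys,xs)],np.float32)
    (ce,sz,a)=cv2.minAreaRect(P)
    print(o,round(r["confidence"],2),np.round(r["at"]),"mean",np.round(P.mean(0)),"rect",np.round(ce),np.round(sz),round(a,1),"rgb",np.round(f[m>0].mean(0)))
E
```

```text
tin_a 0.86 [201. 358.] mean [465. -47.] rect [465. -45.] [106.  62.] 0.2 rgb [251. 248. 238.]
tin_a 0.84 [203. 322.] mean [458.  62.] rect [458.  62.] [ 58. 106.] 88.6 rgb [250. 247. 237.]
tin_a 0.82 [266. 278.] mean [274. 206.] rect [275. 206.] [95. 58.] 17.1 rgb [172. 226. 212.]
tin_a 0.82 [253. 229.] mean [308. 365.] rect [308. 364.] [98. 66.] 10.2 rgb [163. 187. 225.]
tin_a 0.75 [206. 288.] mean [460. 173.] rect [459. 174.] [ 64. 103.] 89.5 rgb [247. 244. 235.]
rack 0.71 [203. 312.] mean [466.  77.] rect [468.  83.] [155. 436.] 0.1 rgb [231. 201. 142.]
plate_mid 0.79 [144. 345.] mean [676. -20.] rect [680. -20.] [200. 120.] 89.8 rgb [137. 137. 127.]
flange 0.68 [135. 342.] mean [706. -23.] rect [704. -22.] [51. 53.] 88.3 rgb [246. 243. 230.]
flange 0.61 [203. 311.] mean [467.  74.] rect [467.  85.] [159. 441.] 0.3 rgb [231. 201. 143.]
flange 0.33 [134. 452.] mean [ 691. -384.] rect [ 693. -384.] [54. 79.] 68.0 rgb [209. 202. 185.]
```

The picture shows the rack at cols 262–385, rows 180–228, with its loop handle at the left end (255,205). Five tin-shaped things are in view. Plain steel tins in the rack are at (row, col) (205,288)=tin_a by the loop, (203,322)=tin_b and (201,358)=tin_c. The blue one (253,228) and the turquoise one (265,278) lie outside the rack and are look-alikes. The plate is at (144,345), with the flange ring on it at (134,347).

View pics/crop.png

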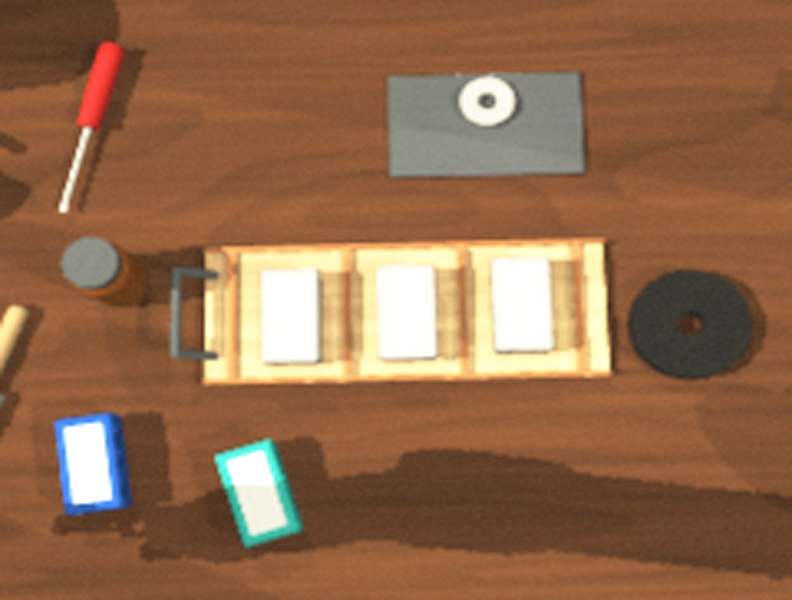

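```bash
python3 - <<'E'
from h import *
# rack & tin check via bright white masks at top z=54, rack by colour
c=viewer.capture("top");f=c["frame"]
m=(f.min(2)>215).astype(np.uint8)
n,l,st,ce=cv2.connectedComponentsWithStats(m)
for i in range(1,n):
    if st[i,4]>250 and 170<ce[i][1]<290 and 200<ce[i][0]<400:
        ys,xs=np.nonzero(l==i);P=np.array([ray(c,(y,x),54)[:2] for y,x in zip(ys,xs)],np.float32)
        q=cv2.minAreaRect(P);print(np.round(ce[i]),np.round(P.mean(0)),np.round(q[0]),np.round(q[1]),round(q[2],1))
        for p in (P[np.argmax(P[:,0])],): pass
# rack corners
m=regions_of("rack","top")[0]["region"];ys,xs=np.nonzero(m)
P=np.array([ray(c,(y,x),15)[:2] for y,x in zip(ys,xs)]);B=P[:,1]
for lo in range(-130,290,60):
    k=(B>lo)&(B<lo+12)
    if k.any(): print(lo,np.round(P[k].min(0)),np.round(P[k].max(0)))
E
```

```text
[358. 200.] [465. -48.] [465. -48.] [98. 54.] 1.9
[287. 204.] [458. 177.] [459. 177.] [51. 97.] 89.5
[323. 203.] [459.  64.] [460.  64.] [54. 97.] 89.0
[226. 254.] [305. 368.] [306. 368.] [80. 37.] 7.9
[277. 263.] [274. 208.] [273. 208.] [78. 37.] 16.0
```

Confirmed: the three plain tins in the rack are the targets, tin_a being the one beside the loop. The rack is about square to the world, with its centre near (467,65). Squaring the tool and moving above tin_a.

{"api": "drive_tool", "payload": {
  "increments": [
    [[0,0,0],[0,0,-0.068],85],
    [[0,0,0],[0,0,-0.068],85],
    [[0,0,0],[0,0,-0.068],85],
    [[-0.5,-0.95,0],[0,0,0],85],
    [[-0.5,-0.95,0],[0,0,0],85],
    [[-0.5,-0.95,0],[0,0,0],85],
    [[-0.6,-1,0],[0,0,0],85],
    [[-0.6,-1,0],[0,0,0],85],
    [[-0.6,-1,0],[0,0,0],85],
    [[-0.6,-1,0],[0,0,0],85],
    [[-0.6,-1,0],[0,0,0],85],
    [[-0.6,-1,0],[0,0,0],85],
    [[-0.6,-1,0],[0,0,0],85],
    [[-0.6,-1,0],[0,0,0],85],
    [[-0.6,-1,0],[0,0,0],85],
    [[-0.6,-1,0],[0,0,0],85],
    [[-0.5,-0.9,0],[0,0,0],85],
    [[-0.5,-0.9,0],[0,0,0],85],
    [[0,0,0],[0,0,0],85]
  ]
}}

```text
clock: 3.25
eef_pos: [462.0, 172.9, 192.4]
ee_rot: [[-1.0, 0.007, 0.002], [0.007, 1.0, -0.002], [-0.002, -0.002, -1.0]]
wrist_force: [0.0, 1.1, -0.1]
width: 85.1
grip_force: 0.0
```

```bash
cat >> h.py <<'E'
def wrist(zp=54,name="tin_a"):
    s=bot.state();c=viewer.capture("wrist");T=np.array(c["T_tool_cam"]);R=np.array(s["ee_rot"])
    c["origin"]=R@T[:3,3]+np.array(s["eef_pos"]);c["attitude"]=R@T[:3,:3]
    return s,c
def rects(c,name,cam,z):
    for r in regions_of(name,cam):
        ys,xs=np.nonzero(r["region"])
        if len(xs)<20: continue
        P=np.array([ray(c,p,z)[:2] for p in zip(ys,xs)],np.float32);q=cv2.minAreaRect(P)
        print(name,round(r["confidence"],2),np.round(r["at"]),np.round(q[0]),np.round(q[1]),round(q[2],1),"x",np.round([P[:,0].min(),P[:,0].max()]),"y",np.round([P[:,1].min(),P[:,1].max()]))
E
python3 - <<'E'
from h import *
s,c=wrist();cv2.imwrite("pics/w1.png",c["frame"][:,:,::-1]);print(np.round(c["origin"]))
rects(c,"tin_a","wrist",54); rects(c,"rack","wrist",15)
print(np.round(s["joint_pos"]),np.round(s["moment"],3))
E
```

```text
[393. 174. 373.]
tin_a 0.94 [  6. 358.] [329. 215.] [57. 19.] 89.6 x [319. 338.] y [186. 244.]
tin_a 0.77 [ 30. 534.] [339. 356.] [46. 71.] 5.9 x [320. 365.] y [318. 393.]
tin_a 0.69 [169. 202.] [460.  67.] [ 64. 100.] 89.9 x [410. 510.] y [35. 99.]
tin_a 0.67 [167. 319.] [459. 174.] [100.  55.] 0.0 x [409. 509.] y [147. 202.]
tin_a 0.6 [175.  90.] [465. -38.] [ 75. 101.] 89.6 x [414. 516.] y [-76.  -0.]
rack 0.97 [161. 249.] [468.  83.] [153. 440.] 0.0 x [392. 545.] y [-137.  303.]
[-23.  23.  -1. 111.   1.  45.  65.] [-0.018 -0.058 -0.036]
```

View pics/w1.png

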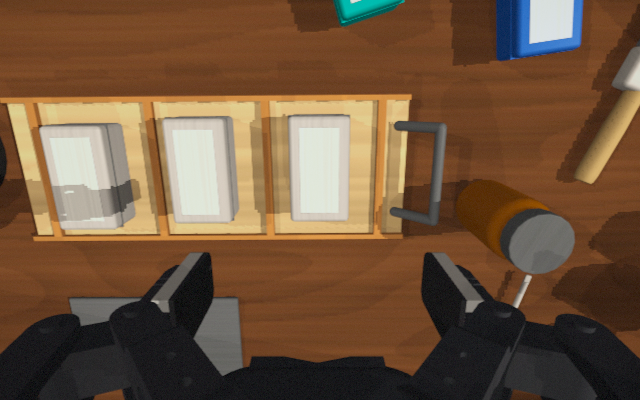

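The wrist view shows tin_a square in its bay at (319,167), with the fingers either side and clear of the jar (500,235). Descending.

{"api": "drive_tool", "payload": {
  "increments": [
    [[0.1,0.05,0.9],[0,0,0],85],
    [[0,0,0.9],[0,0,0],85],
    [[0,0,0.9],[0,0,0],85],
    [[0,0,0.9],[0,0,0],85],
    [[0,0,0.8],[0,0,0],85],
    [[0,0,0.6],[0,0,0],85],
    [[0,0,0.4],[0,0,0],85],
    [[0,0,0.2],[0,0,0],85],
    [[0,0,0],[0,0,0],85]
  ]
}}

```text
clock: 4.3
eef_pos: [456.2, 179.8, 23.9]
ee_rot: [[-1.0, -0.002, -0.001], [-0.002, 1.0, -0.0], [0.001, 0.0, -1.0]]
wrist_force: [-0.7, 0.2, 0.4]
width: 84.7
grip_force: 0.0
```

{"api": "drive_tool", "payload": {
  "increments": [
    [[-0.1,-0.17,0.08],[0,0,0],85],
    [[0,0,0],[0,0,0],85],
    [[0,0,0],[0,0,0],85],
    [[0,0,0],[0,0,0],85]
  ]
}}

```text
clock: 4.7
eef_pos: [459.9, 174.2, 22.2]
ee_rot: [[-1.0, -0.0, 0.001], [-0.0, 1.0, 0.0], [-0.001, 0.0, -1.0]]
wrist_force: [-0.4, -0.4, 0.9]
width: 85.1
grip_force: 0.0
```

{"api": "drive_tool", "payload": {
  "increments": [
    [[0,0,0],[0,0,0],40],
    [[0,0,0],[0,0,0],40],
    [[0,0,0],[0,0,0],40],
    [[0,0,0],[0,0,0],40],
    [[0,0,0],[0,0,0],40],
    [[0,0,0],[0,0,0],40],
    [[0,0,0],[0,0,0],40],
    [[0,0,0],[0,0,0],40]
  ],
  "grip_force": 80
}}

```text
clock: 5.5
eef_pos: [459.6, 174.1, 21.8]
ee_rot: [[-1.0, -0.001, -0.0], [-0.001, 1.0, 0.0], [0.0, 0.0, -1.0]]
wrist_force: [0.5, 0.2, -0.2]
width: 40.0
grip_force: 0.0
```

The fingers shut to 40 mm with no force, so they missed the 56 mm tin. Taking a picture.

```bash
python3 - <<'E'
from h import *
c=viewer.capture("side");a=c["frame"][80:280,220:460]
s,w=wrist();b=w["frame"]
cv2.imwrite("pics/s2.png",np.vstack([cv2.resize(a,(480,400))[:300],cv2.resize(b,(480,300))])[:,:,::-1])
print(s["width"],s["grip_force"],s["eef_pos"])
E
```

```text
39.80946014187326 0.0 [459.58629871 174.17577781  21.78687891]
```

View pics/s2.png

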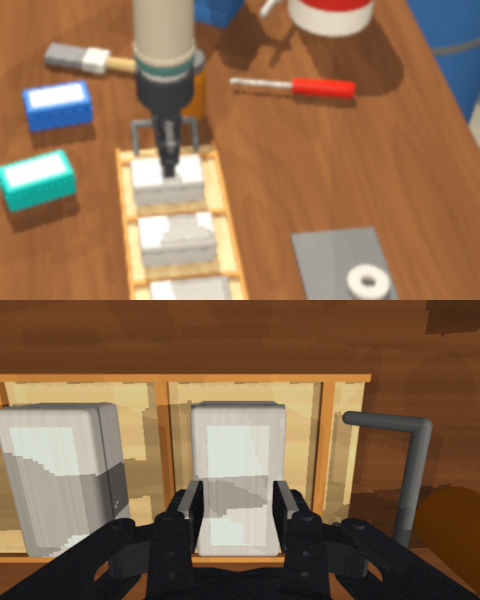

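```bash
python3 - <<'E'
from h import *
s,w=wrist();rects(w,"tin_a","wrist",54);rects(w,"rack","wrist",15)
T=np.array(w["T_tool_cam"]);print(np.round(T,3).tolist())
I=np.linalg.inv(T)
for p in([0,0,0],[0,20,0],[0,-20,0],[0,20,-19],[0,-20,-19]):
    q=I[:3,:3]@np.array(p)+I[:3,3];print(p,np.round([w["fy"]*q[1]/q[2]+w["cy"],w["fx"]*q[0]/q[2]+w["cx"]]))
cv2.imwrite("pics/w3.png",cv2.resize(w["frame"][200:400,200:440],(720,600))[:,:,::-1])
E
```

```text
tin_a 0.86 [227. 319.] [457. 174.] [101.  54.] 0.0 x [406. 507.] y [147. 201.]
rack 0.98 [173. 253.] [468. 145.] [152. 338.] 0.1 x [392. 544.] y [-24. 314.]
[[0.0, -0.962, -0.272, 68.339], [1.0, 0.0, 0.001, 0.162], [-0.001, -0.272, 0.962, -180.645], [0.0, 0.0, 0.0, 1.0]]
[0, 0, 0] [227. 316.]
[0, 20, 0] [227. 353.]
[0, -20, 0] [227. 279.]
[0, 20, -19] [241. 357.]
[0, -20, -19] [241. 276.]
```

View pics/w3.png

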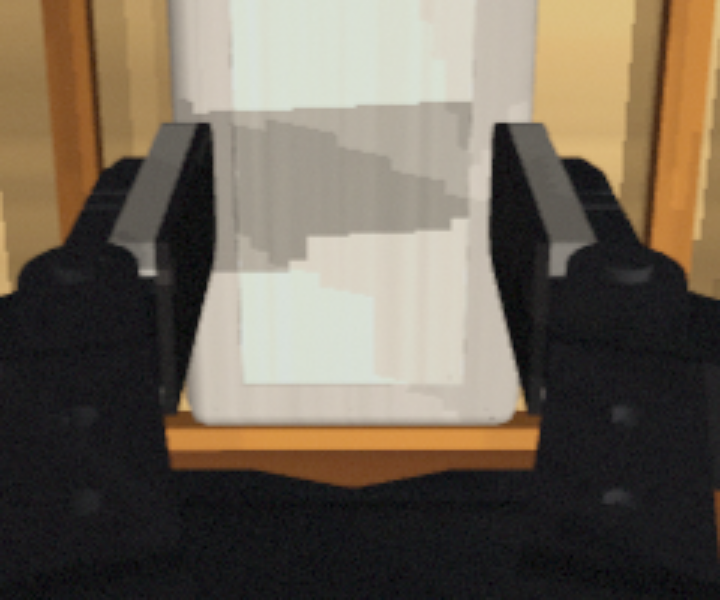

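The pads overlap the top face of the tin, so the tips are above it, although the reported TCP is z=22. I'll triangulate the real tip height before going lower.

```bash
python3 - <<'E'
from h import *
from scipy.optimize import least_squares
s,w=wrist(); c=viewer.capture("side")
cv2.imwrite("pics/s4.png",cv2.resize(c["frame"][110:210,250:370],(720,600),interpolation=cv2.INTER_CUBIC)[:,:,::-1])
T=np.array(w["T_tool_cam"]);I=np.linalg.inv(T)
# near-tip corners of pads at tool(+-?) x=11,y=+-g, z=t ; gap=width
for px,x in((241,11),(282,-11)):
  f=lambda t:(lambda q:w["fx"]*q[0]/q[2]*2)(I[:3,:3]@np.array([x,s["width"]/2,t])+I[:3,3])
  g=lambda t:(lambda q:w["fy"]*q[1]/q[2]+w["cy"])(I[:3,:3]@np.array([x,20,t])+I[:3,3])
  for t in(0,-10,-20,-30,-40,-50): print(x,t,"gap px",round(f(t)),"row",round(g(t)))
o=np.array(c["origin"])
E
```

```text
11 0 gap px 73 row 208
11 -10 gap px 77 row 214
11 -20 gap px 81 row 220
11 -30 gap px 86 row 228
11 -40 gap px 92 row 236
11 -50 gap px 98 row 246
-11 0 gap px 71 row 246
-11 -10 gap px 75 row 253
-11 -20 gap px 79 row 262
-11 -30 gap px 83 row 272
-11 -40 gap px 88 row 282
-11 -50 gap px 94 row 294
```

View pics/s4.png

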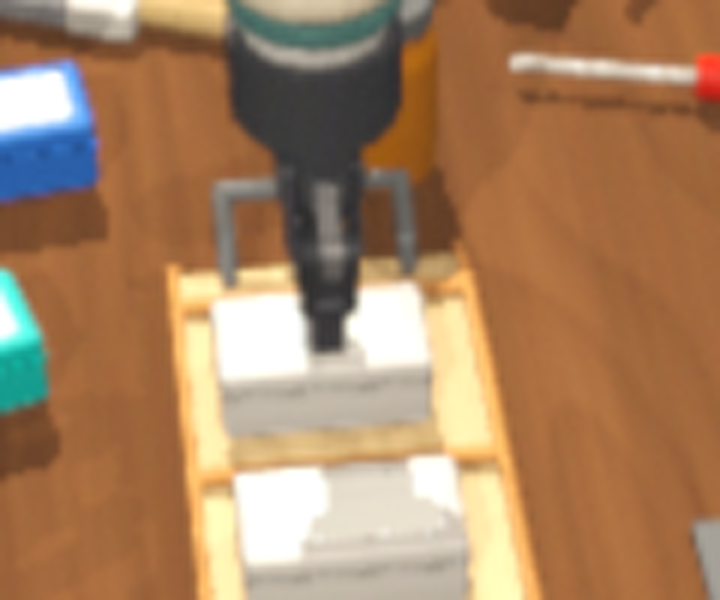

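The side view agrees: the tips sit on or above the tin's top (crop (328,345)). By the wrist camera, the tips are about 42 mm short of the reported TCP. So I'll trust the picture over the reported TCP, open the fingers and go about 40 mm lower, watching the force.

{"api": "drive_tool", "payload": {
  "increments": [
    [[0,0,0],[0,0,0],85],
    [[0,0,0],[0,0,0],85],
    [[0,0,0],[0,0,0],85],
    [[0,0,0],[0,0,0],85],
    [[0,0,0],[0,0,0],85],
    [[0,0,0],[0,0,0],85],
    [[0,0,0.3],[0,0,0],85],
    [[0,0,0.3],[0,0,0],85],
    [[0,0,0.2],[0,0,0],85],
    [[0,0,0],[0,0,0],85]
  ]
}}

```text
clock: 6.85
eef_pos: [458.7, 173.8, -3.5]
ee_rot: [[-1.0, -0.001, -0.002], [-0.001, 1.0, -0.001], [0.002, -0.001, -1.0]]
wrist_force: [-0.3, 0.2, 0.2]
width: 85.1
grip_force: 0.0
```

```bash
python3 - <<'E'
from h import *
s=bot.state();print(np.round(s["eef_pos"],1),np.round(s["wrist_force"],1),s["width"],s["clock"])
E
```

```text
[458.7 173.8  -3.5] [-0.3  0.2  0.2] 85.07679790867415 6.85
```

{"api": "drive_tool", "payload": {
  "increments": [
    [[0,0,0.2],[0,0,0],85],
    [[0,0,0.2],[0,0,0],85],
    [[0,0,0.2],[0,0,0],85],
    [[0,0,0],[0,0,0],85],
    [[0,0,0],[0,0,0],85]
  ]
}}

```text
clock: 7.35
eef_pos: [459.5, 174.1, -20.4]
ee_rot: [[-1.0, -0.001, -0.0], [-0.001, 1.0, -0.0], [0.0, -0.0, -1.0]]
wrist_force: [0.2, -0.1, 0.2]
width: 84.9
grip_force: 0.0
```

{"api": "drive_tool", "payload": {
  "increments": [
    [[0,0,0],[0,0,0],40],
    [[0,0,0],[0,0,0],40],
    [[0,0,0],[0,0,0],40],
    [[0,0,0],[0,0,0],40],
    [[0,0,0],[0,0,0],40],
    [[0,0,0],[0,0,0],40],
    [[0,0,0],[0,0,0],40],
    [[0,0,0],[0,0,0],40]
  ],
  "grip_force": 80
}}

```text
clock: 8.15
eef_pos: [459.8, 174.2, -19.7]
ee_rot: [[-1.0, -0.001, 0.001], [-0.001, 1.0, 0.0], [-0.001, 0.0, -1.0]]
wrist_force: [-1.8, -0.1, 6.0]
width: 55.1
grip_force: 85.7
```

Tin gripped (55 mm, 86 N). Lifting it and tipping it the first way.

{"api": "drive_tool", "payload": {
  "increments": [
    [[0,0,-0.4],[0,0,0],40],
    [[0,0,-0.8],[0,0,0],40],
    [[0,0,-0.9],[0,0,0],40],
    [[0,0,-0.9],[0,0,0],40],
    [[0,0,-0.7],[0,0,0],40],
    [[0,0,-0.3],[0,0,0],40],
    [[0,0,0],[0,0.08,0],40],
    [[0,0,0],[0,0.085,0],40],
    [[0,0,0],[0,0.085,0],40],
    [[0,0,0],[0,0.08,0],40],
    [[0,0,0],[0,0,0],40],
    [[0,0,0],[0,0,0],40],
    [[0,0,0],[0,0,0],40],
    [[0,0,0],[0,-0.08,0],40],
    [[0,0,0],[0,-0.085,0],40],
    [[0,0,0],[0,-0.085,0],40],
    [[0,0,0],[0,-0.08,0],40],
    [[0,0,0],[0,0,0],40],
    [[0,0,0],[0,0,0],40],
    [[0,0,0],[0,0,0],40]
  ]
}}

```text
clock: 10.15
eef_pos: [460.7, 174.8, 100.8]
ee_rot: [[-1.0, -0.001, 0.002], [-0.001, 1.0, 0.001], [-0.002, 0.001, -1.0]]
wrist_force: [0.1, -0.4, -4.5]
width: 55.0
grip_force: 88.3
```

```bash
cat >> h.py <<'E'
def mom():
    M=[]
    for _ in range(5):
        s=bot.state();M.append(np.r_[s["moment"],s["wrist_force"]]);viewer.capture("wrist")
    print(np.round(np.mean(M,0),3),"sd",np.round(np.std(M,0),3)[:3],np.round(s["eef_pos"],1),np.round(np.array(s["ee_rot"])[:,2],3),s["width"],s["clock"])
E
python3 -c "
from h import *
mom()"
```

```text
[ 0.012 -0.02  -0.029  0.562 -0.223 -4.18 ] sd [0.014 0.053 0.028] [460.4 174.1  99.7] [-0.  0. -1.] 55.183385585486306 10.35
```

{"api": "drive_tool", "payload": {
  "increments": [
    [[0,0,0],[0,-0.08,0],40],
    [[0,0,0],[0,-0.085,0],40],
    [[0,0,0],[0,-0.085,0],40],
    [[0,0,0],[0,-0.08,0],40],
    [[0,0,0],[0,0,0],40],
    [[0,0,0],[0,0,0],40],
    [[0,0,0],[0,0,0],40]
  ]
}}

```text
clock: 11.1
eef_pos: [465.3, 148.1, 98.4]
ee_rot: [[-0.972, 0.024, 0.234], [0.007, 0.997, -0.071], [-0.236, -0.067, -0.97]]
wrist_force: [-0.5, 0.4, -3.2]
width: 54.9
grip_force: 88.3
```

```bash
python3 -c "
from h import *
mom()"
```

```text
[ 0.144  0.403 -0.01   0.136 -0.053 -3.684] sd [0.011 0.059 0.04 ] [465.  147.9  98.5] [ 0.235 -0.071 -0.969] 54.59105237106118 11.3
```

{"api": "drive_tool", "payload": {
  "increments": [
    [[0,0,0],[0,0.08,0],40],
    [[0,0,0],[0,0.085,0],40],
    [[0,0,0],[0,0.085,0],40],
    [[0,0,0],[0,0.08,0],40],
    [[0,0,0],[0,0,0],40],
    [[0,0,0],[0,0,0],40],
    [[0,0,0],[0,0,0],40]
  ]
}}

```text
clock: 12.05
eef_pos: [464.8, 146.4, 97.1]
ee_rot: [[-0.969, 0.023, -0.248], [0.041, 0.997, -0.066], [0.245, -0.074, -0.967]]
wrist_force: [0.4, 0.8, -3.8]
width: 54.9
grip_force: 88.3
```

```bash
python3 -c "
from h import *
mom()"
```

```text
[ 0.138 -0.34  -0.018 -0.352  0.077 -4.012] sd [0.024 0.043 0.021] [465.4 146.7  97.7] [-0.246 -0.066 -0.967] 54.8072974620214 12.25
```

```bash
cat >> h.py <<'E'
from scipy.spatial.transform import Rotation as Ro
def go(target,tilt=0):
    s=bot.state();R=np.array(s["ee_rot"]);G=np.diag([-1.,1,-1])@Ro.from_euler("y",tilt,degrees=True).as_matrix()
    print("joints",np.round(s["joint_pos"]),"pos",np.round(s["eef_pos"],1),s["clock"])
    print("turn units",np.round(Ro.from_matrix(R.T@G).as_rotvec()/(np.pi/2),3),"shift units if level",np.round(np.diag([-1.,1,-1])@(np.array(target)-s["eef_pos"])/30,2),"in current frame",np.round(R.T@(np.array(target)-s["eef_pos"])/30,2))
E
python3 -c "
from h import *
go([460,174,100])"
```

```text
joints [ -4.  41. -26. 102.  17.  56.  51.] pos [465.6 146.6  97.6] 12.3
turn units [-0.045 -0.158 -0.021] shift units if level [ 0.19  0.91 -0.08] in current frame [ 0.24  0.9  -0.09]
```

{"api": "drive_tool", "payload": {
  "increments": [
    [[0.08,0.3,-0.03],[-0.015,-0.053,-0.007],40],
    [[0.08,0.3,-0.03],[-0.015,-0.053,-0.007],40],
    [[0.08,0.3,-0.03],[-0.015,-0.053,-0.007],40],
    [[0,0,0],[0,0,0],40],
    [[0,0,0],[0,0,0],40],
    [[0,0,0],[0,0,0],40]
  ]
}}

```text
clock: 12.9
eef_pos: [461.1, 173.5, 99.8]
ee_rot: [[-1.0, 0.002, 0.001], [0.002, 1.0, -0.0], [-0.001, -0.0, -1.0]]
wrist_force: [-0.3, -0.1, -3.7]
width: 54.8
grip_force: 88.3
```

```bash
python3 -c "
from h import *
mom();go([460,174,100])"
```

```text
[ 3.00e-03 -1.10e-02 -1.70e-02  9.90e-02  5.50e-02 -3.75e+00] sd [0.036 0.032 0.022] [460.5 173.4  99.3] [ 0. -0. -1.] 54.94070679581842 13.1
joints [ -8.  33. -24. 117.  23.  35.  43.] pos [460.3 173.4  99.3] 13.15
turn units [-0.     0.    -0.001] shift units if level [ 0.01  0.02 -0.02] in current frame [ 0.01  0.02 -0.02]
```

The inward tip stopped at 14° because joint 6 is near its lower limit this close to the base. Moving 140 mm farther out and rocking there.

{"api": "drive_tool", "payload": {
  "increments": [
    [[-0.6,0,0],[0,0,0],40],
    [[-1,0,0],[0,0,0],40],
    [[-1,0,0],[0,0,0],40],
    [[-1,0,0],[0,0,0],40],
    [[-0.7,0,0],[0,0,0],40],
    [[-0.4,0,0],[0,0,0],40],
    [[0,0,0],[0,0,0],40],
    [[0,0,0],[0,-0.08,0],40],
    [[0,0,0],[0,-0.085,0],40],
    [[0,0,0],[0,-0.085,0],40],
    [[0,0,0],[0,-0.08,0],40],
    [[0,0,0],[0,0,0],40],
    [[0,0,0],[0,0,0],40],
    [[0,0,0],[0,0,0],40]
  ]
}}

```text
clock: 14.55
eef_pos: [612.6, 160.5, 100.8]
ee_rot: [[-0.93, 0.02, 0.368], [0.007, 0.999, -0.038], [-0.369, -0.033, -0.929]]
wrist_force: [-0.2, 0.4, -5.1]
width: 54.8
grip_force: 88.5
```

{"api": "drive_tool", "payload": {
  "increments": [
    [[0,0,0],[0,0.08,0],40],
    [[0,0,0],[0,0.085,0],40],
    [[0,0,0],[0,0.085,0],40],
    [[0,0,0],[0,0.08,0],40],
    [[0,0,0],[0,0,0],40],
    [[0,0,0],[0,0,0],40],
    [[0,0,0],[0,0,0],40],
    [[0,0,0],[0,0,0],40]
  ]
}}

```text
clock: 15.35
eef_pos: [613.9, 158.9, 99.9]
ee_rot: [[-0.994, 0.021, -0.104], [0.025, 0.999, -0.039], [0.103, -0.041, -0.994]]
wrist_force: [0.1, -0.2, -4.1]
width: 54.9
grip_force: 88.2
```

```bash
python3 -c "
from h import *
mom();go([460,174,100])"
```

```text
[ 7.900e-02 -1.950e-01  3.000e-03 -5.300e-02  1.200e-01 -3.973e+00] sd [0.01  0.032 0.016] [614.7 158.6 100. ] [-0.103 -0.039 -0.994] 55.136535751357776 15.55
joints [  1.  48. -33.  86.  27.  61.  49.] pos [614.8 158.5  99.9] 15.6
turn units [-0.026 -0.065 -0.016] shift units if level [ 5.16  0.52 -0.  ] in current frame [5.15 0.4  0.51]
```

{"api": "drive_tool", "payload": {
  "increments": [
    [[0,0,0],[0,0.08,0],40],
    [[0,0,0],[0,0.085,0],40],
    [[0,0,0],[0,0.085,0],40],
    [[0,0,0],[0,0.08,0],40],
    [[0,0,0],[0,0,0],40],
    [[0,0,0],[0,0,0],40],
    [[0,0,0],[0,0,0],40]
  ]
}}

```text
clock: 16.3
eef_pos: [614.9, 159.2, 101.2]
ee_rot: [[-0.814, 0.022, -0.58], [0.041, 0.999, -0.02], [0.579, -0.04, -0.814]]
wrist_force: [-0.1, 0.1, -4.4]
width: 55.1
grip_force: 88.5
```

{"api": "drive_tool", "payload": {
  "increments": [
    [[0,0,0],[0,-0.08,0],40],
    [[0,0,0],[0,-0.085,0],40],
    [[0,0,0],[0,-0.085,0],40],
    [[0,0,0],[0,-0.08,0],40],
    [[0,0,0],[0,0,0],40],
    [[0,0,0],[0,0,0],40],
    [[0,0,0],[0,0,0],40],
    [[0,0,0],[0,0,0],40]
  ]
}}

```text
clock: 17.1
eef_pos: [616.5, 158.1, 100.0]
ee_rot: [[-0.994, 0.025, -0.102], [0.029, 0.999, -0.038], [0.101, -0.041, -0.994]]
wrist_force: [0.3, 0.3, -5.0]
width: 55.0
grip_force: 88.5
```

```bash
python3 -c "
from h import *
mom();go([460,174,100])"
```

```text
[ 0.067 -0.178 -0.022  0.415 -0.12  -4.495] sd [0.03  0.04  0.035] [615.3 158.3  98.8] [-0.104 -0.038 -0.994] 54.902031524371075 17.3
joints [  1.  48. -33.  86.  27.  61.  49.] pos [615.2 158.3  98.8] 17.35
turn units [-0.025 -0.066 -0.016] shift units if level [ 5.17  0.52 -0.04] in current frame [5.16 0.4  0.48]
```

Tin_a's moment is the same after tipping either way (-0.195 vs -0.178 N m), so it is quiet. Levelling it and carrying it back to bay_a.

{"api": "drive_tool", "payload": {
  "increments": [
    [[0,0,0],[-0.025,-0.066,-0.016],40],
    [[0.6,0.1,0],[0,0,0],40],
    [[1,0.1,0],[0,0,0],40],
    [[1,0.1,0],[0,0,0],40],
    [[1,0.1,0],[0,0,0],40],
    [[0.9,0.1,0],[0,0,0],40],
    [[0.5,0.05,0],[0,0,0],40],
    [[0,0,0],[0,0,0],40],
    [[0,0,0],[0,0,0],40]
  ]
}}

```text
clock: 18.25
eef_pos: [466.0, 175.2, 99.5]
ee_rot: [[-1.0, 0.0, 0.001], [0.0, 1.0, -0.0], [-0.001, -0.0, -1.0]]
wrist_force: [0.7, -0.6, -3.1]
width: 55.1
grip_force: 88.5
```

```bash
python3 -c "
from h import *
go([464,176,-18])"
```

```text
joints [ -2.  35. -33. 116.  30.  38.  36.] pos [466.  175.2  99.5] 18.25
turn units [-0.     0.001 -0.   ] shift units if level [0.07 0.03 3.92] in current frame [0.07 0.03 3.92]
```

{"api": "drive_tool", "payload": {
  "increments": [
    [[0,0,0.6],[0,0,0],40],
    [[0,0,0.9],[0,0,0],40],
    [[0,0,0.9],[0,0,0],40],
    [[0,0,0.8],[0,0,0],40],
    [[0,0,0.4],[0,0,0],40],
    [[0,0,0.2],[0,0,0],40],
    [[0,0,0.12],[0,0,0],40],
    [[0,0,0],[0,0,0],40],
    [[0,0,0],[0,0,0],40]
  ]
}}

```text
clock: 19.15
eef_pos: [465.8, 175.0, -17.5]
ee_rot: [[-1.0, 0.0, 0.002], [0.0, 1.0, 0.0], [-0.002, 0.0, -1.0]]
wrist_force: [0.5, 0.1, -4.4]
width: 54.5
grip_force: 88.4
```

{"api": "drive_tool", "payload": {
  "increments": [
    [[0,0,0.07],[0,0,0],40],
    [[0,0,0.02],[0,0,0],40],
    [[0,0,0],[0,0,0],40]
  ]
}}

```text
clock: 19.45
eef_pos: [466.0, 175.0, -19.6]
ee_rot: [[-1.0, 0.0, 0.002], [0.0, 1.0, -0.0], [-0.002, -0.0, -1.0]]
wrist_force: [-0.5, -1.4, 6.5]
width: 55.1
grip_force: 90.0
```

{"api": "drive_tool", "payload": {
  "increments": [
    [[0,0,0],[0,0,0],85],
    [[0,0,0],[0,0,0],85],
    [[0,0,0],[0,0,0],85],
    [[0,0,0],[0,0,0],85],
    [[0,0,0],[0,0,0],85]
  ]
}}

```text
clock: 19.95
eef_pos: [465.1, 174.8, -21.0]
ee_rot: [[-1.0, 0.0, 0.0], [0.0, 1.0, -0.0], [-0.0, -0.0, -1.0]]
wrist_force: [-0.1, 0.1, 0.1]
width: 85.1
grip_force: 0.0
```

{"api": "drive_tool", "payload": {
  "increments": [
    [[0,0,-0.5],[0,0,0],85],
    [[0,0,-0.9],[0,0,0],85],
    [[0,0,-0.9],[0,0,0],85],
    [[0.05,-0.7,0],[0,0,0],85],
    [[0.05,-1,0],[0,0,0],85],
    [[0.05,-1,0],[0,0,0],85],
    [[0.05,-0.7,0],[0,0,0],85],
    [[0,-0.3,0],[0,0,0],85],
    [[0,0,0],[0,0,0],85]
  ]
}}

```text
clock: 20.85
eef_pos: [459.1, 62.8, 48.0]
ee_rot: [[-1.0, 0.003, 0.0], [0.003, 1.0, -0.001], [-0.0, -0.001, -1.0]]
wrist_force: [0.0, 0.2, -0.3]
width: 84.7
grip_force: 0.0
```

```bash
python3 -c "
from h import *
s,c=wrist();rects(c,'tin_a','wrist',54);rects(c,'rack','wrist',15);go([459.5,64,-20])"
```

```text
tin_a 0.69 [218. 520.] [463. 166.] [ 69. 101.] 89.9 x [412. 514.] y [132. 200.]
tin_a 0.65 [221. 313.] [458.  61.] [101.  55.] 0.0 x [408. 509.] y [34. 88.]
tin_a 0.2 [171. 367.] [454.  71.] [125. 345.] 0.1 x [392. 517.] y [-101.  243.]
rack 0.74 [172. 368.] [468.  73.] [421. 153.] 89.9 x [392. 545.] y [-138.  284.]
joints [  8.  38. -28. 123.  38.  28.  40.] pos [459.4  65.5  48.2] 21.0
turn units [0.001 0.001 0.001] shift units if level [-0.   -0.05  2.27] in current frame [-0.   -0.05  2.27]
```

{"api": "drive_tool", "payload": {
  "increments": [
    [[0,-0.1,0.6],[0,0,0],85],
    [[0,0,0.8],[0,0,0],85],
    [[0,0,0.5],[0,0,0],85],
    [[0,0,0.3],[0,0,0],85],
    [[0,0,0.1],[0,0,0],85],
    [[0,0,0],[0,0,0],85],
    [[0,0,0],[0,0,0],85]
  ]
}}

```text
clock: 21.7
eef_pos: [459.5, 61.2, -20.4]
ee_rot: [[-1.0, -0.0, 0.001], [-0.0, 1.0, -0.0], [-0.001, -0.0, -1.0]]
wrist_force: [0.6, 1.0, 0.2]
width: 85.1
grip_force: 0.0
```

{"api": "drive_tool", "payload": {
  "increments": [
    [[0,0,0],[0,0,0],40],
    [[0,0,0],[0,0,0],40],
    [[0,0,0],[0,0,0],40],
    [[0,0,0],[0,0,0],40],
    [[0,0,0],[0,0,0],40],
    [[0,0,0],[0,0,0],40]
  ]
}}

```text
clock: 22.3
eef_pos: [459.4, 60.8, -20.1]
ee_rot: [[-1.0, 0.0, 0.001], [0.0, 1.0, -0.0], [-0.001, -0.0, -1.0]]
wrist_force: [-1.2, 0.2, 7.4]
width: 55.2
grip_force: 85.2
```

```bash
python3 -c "
from h import *
s=bot.state();print(s['grip_force'],s['wrist_force']);go([600,62,100])"
```

```text
85.18082052469254 [-1.22551507  0.18646604  7.38552465]
joints [  1.  44. -18. 124.  46.  18.  33.] pos [459.4  60.8 -20.1] 22.3
turn units [-0.     0.001 -0.   ] shift units if level [-4.69  0.04 -4.  ] in current frame [-4.69  0.04 -4.  ]
```

{"api": "drive_tool", "payload": {
  "increments": [
    [[0,0,-0.4],[0,0,0],40],
    [[0,0,-0.8],[0,0,0],40],
    [[0,0,-0.9],[0,0,0],40],
    [[-0.5,0,-0.9],[0,0,0],40],
    [[-1,0,-0.7],[0,0,0],40],
    [[-1,0,-0.3],[0,0,0],40],
    [[-1,0,0],[0,0,0],40],
    [[-0.8,0,0],[0,0,0],40],
    [[-0.4,0,0],[0,0,0],40],
    [[0,0,0],[0,0,0],40],
    [[0,0,0],[0,0.08,0],40],
    [[0,0,0],[0,0.085,0],40],
    [[0,0,0],[0,0.085,0],40],
    [[0,0,0],[0,0.08,0],40],
    [[0,0,0],[0,0,0],40],
    [[0,0,0],[0,0,0],40],
    [[0,0,0],[0,0,0],40]
  ]
}}

```text
clock: 24.0
eef_pos: [599.2, 61.1, 100.1]
ee_rot: [[-0.869, -0.001, -0.494], [-0.001, 1.0, -0.001], [0.494, -0.0, -0.869]]
wrist_force: [-0.1, -0.4, -4.4]
width: 54.6
grip_force: 88.2
```

{"api": "drive_tool", "payload": {
  "increments": [
    [[0,0,0],[0,-0.08,0],40],
    [[0,0,0],[0,-0.085,0],40],
    [[0,0,0],[0,-0.085,0],40],
    [[0,0,0],[0,-0.08,0],40],
    [[0,0,0],[0,0,0],40],
    [[0,0,0],[0,0,0],40],
    [[0,0,0],[0,0,0],40],
    [[0,0,0],[0,0,0],40]
  ]
}}

```text
clock: 24.8
eef_pos: [601.4, 60.7, 99.7]
ee_rot: [[-1.0, 0.001, 0.001], [0.001, 1.0, -0.0], [-0.001, -0.0, -1.0]]
wrist_force: [0.9, -0.2, -3.9]
width: 54.9
grip_force: 88.4
```

```bash
python3 -c "
from h import *
mom();go([600,62,100])"
```

```text
[-0.005  0.014  0.008 -0.058  0.029 -3.717] sd [0.013 0.089 0.035] [600.4  60.9  98.7] [-0. -0. -1.] 55.03489628316136 25.0
joints [ 13.  43. -35.  99.  31.  48.  54.] pos [600.2  60.9  98.7] 25.05
turn units [-0. -0. -0.] shift units if level [ 0.01  0.04 -0.04] in current frame [ 0.01  0.04 -0.04]
```

{"api": "drive_tool", "payload": {
  "increments": [
    [[0,0,0],[0,-0.066,0],40],
    [[0,0,0],[0,-0.066,0],40],
    [[0,0,0],[0,-0.066,0],40],
    [[0,0,0],[0,-0.066,0],40],
    [[0,0,0],[0,-0.066,0],40],
    [[0,0,0],[0,0,0],40],
    [[0,0,0],[0,0,0],40],
    [[0,0,0],[0,0,0],40]
  ]
}}

```text
clock: 25.85
eef_pos: [603.8, 48.7, 98.8]
ee_rot: [[-0.929, 0.015, 0.37], [0.003, 0.999, -0.033], [-0.371, -0.03, -0.928]]
wrist_force: [-0.0, 0.9, -5.1]
width: 55.0
grip_force: 88.4
```

```bash
python3 -c "
from h import *
go([600,62,100])"
```

```text
joints [  1.  34. -17. 122.  76.  16.   6.] pos [603.8  48.7  98.8] 25.85
turn units [-0.02   0.242 -0.006] shift units if level [ 0.13  0.44 -0.04] in current frame [ 0.1   0.44 -0.1 ]
```

{"api": "drive_tool", "payload": {
  "increments": [
    [[0,0.1,0],[-0.007,0.081,-0.002],40],
    [[0,0.1,0],[-0.007,0.081,-0.002],40],
    [[0,0.1,0],[-0.007,0.081,-0.002],40],
    [[0.1,0.1,0],[0,0,0],40],
    [[0,0,0],[0,0,0],40],
    [[0,0,0],[0,0,0],40],
    [[0,0,0],[0,0,0],40],
    [[0,0,0],[0,0,0],40]
  ]
}}

```text
clock: 26.65
eef_pos: [608.9, 47.6, 97.5]
ee_rot: [[-0.991, 0.015, 0.136], [0.01, 0.999, -0.041], [-0.137, -0.039, -0.99]]
wrist_force: [-0.5, -0.4, -4.2]
width: 54.8
grip_force: 88.4
```

```bash
python3 -c "
from h import *
mom();mom();go([464,64,-18])"
```

```text
[ 0.061  0.273  0.018 -0.071 -0.004 -3.955] sd [0.02  0.081 0.027] [609.4  47.6  97.6] [ 0.137 -0.04  -0.99 ] 55.42339031720956 26.85
[ 6.300e-02  2.270e-01  2.000e-03 -1.570e-01 -7.000e-03 -4.111e+00] sd [0.026 0.068 0.031] [609.5  47.4  97.4] [ 0.136 -0.04  -0.99 ] 54.870193969991746 27.1
joints [ 13.  40. -35. 106.  42.  40.  42.] pos [609.6  47.4  97.4] 27.15
turn units [-0.025  0.087 -0.009] shift units if level [4.85 0.55 3.85] in current frame [5.34 0.62 3.12]
```

{"api": "drive_tool", "payload": {
  "increments": [
    [[0,0.15,0],[-0.012,0.044,-0.004],40],
    [[0,0.15,0],[-0.012,0.043,-0.004],40],
    [[0.15,0.15,0],[0,0,0],40],
    [[0.15,0,0],[0,0,0],40],
    [[0,0,0],[0,0,0],40],
    [[0,0,0],[0,0,0],40]
  ]
}}

```text
clock: 27.75
eef_pos: [599.8, 60.8, 97.3]
ee_rot: [[-1.0, 0.0, 0.001], [0.0, 1.0, -0.003], [-0.001, -0.003, -1.0]]
wrist_force: [0.2, 0.7, -3.9]
width: 55.1
grip_force: 88.4
```

```bash
python3 -c "
from h import *
mom();mom();go([464,64,-18])"
```

```text
[-0.011 -0.004  0.017  0.083 -0.172 -3.548] sd [0.033 0.062 0.017] [600.7  60.8  97.4] [ 0.001 -0.002 -1.   ] 54.901209170376795 27.95
[-0.005 -0.009 -0.007 -0.101  0.081 -3.971] sd [0.02  0.045 0.013] [600.7  60.9  97.2] [ 0.001 -0.001 -1.   ] 54.73061546493692 28.2
joints [ 15.  44. -39.  99.  35.  50.  50.] pos [600.7  60.9  97.2] 28.25
turn units [-0.001  0.    -0.001] shift units if level [4.56 0.1  3.84] in current frame [4.56 0.1  3.84]
```

Tin_b also shows no shift (0.014 vs -0.006 N m), so it is quiet. Returning it to bay_b.

{"api": "drive_tool", "payload": {
  "increments": [
    [[0.5,0.1,0],[0,0,0],40],
    [[1,0,0],[0,0,0],40],
    [[1,0,0],[0,0,0],40],
    [[1,0,0],[0,0,0],40],
    [[0.7,0,0.3],[0,0,0],40],
    [[0.36,0,0.5],[0,0,0],40],
    [[0,0,0.8],[0,0,0],40],
    [[0,0,0.8],[0,0,0],40],
    [[0,0,0.7],[0,0,0],40],
    [[0,0,0.4],[0,0,0],40],
    [[0,0,0.2],[0,0,0],40],
    [[0,0,0.1],[0,0,0],40],
    [[0,0,0],[0,0,0],40],
    [[0,0,0],[0,0,0],40]
  ]
}}

```text
clock: 29.65
eef_pos: [464.5, 64.1, -16.4]
ee_rot: [[-1.0, 0.002, 0.002], [0.002, 1.0, -0.001], [-0.002, -0.001, -1.0]]
wrist_force: [0.4, -0.4, -4.7]
width: 55.1
grip_force: 88.5
```

```bash
python3 -c "
from h import *
go([464,64,-20])"
```

```text
joints [  5.  45. -25. 124.  52.  22.  28.] pos [464.5  64.1 -16.4] 29.65
turn units [-0.001  0.001 -0.001] shift units if level [ 0.02 -0.    0.12] in current frame [ 0.02 -0.    0.12]
```

{"api": "drive_tool", "payload": {
  "increments": [
    [[0,0,0.07],[0,0,0],40],
    [[0,0,0.06],[0,0,0],40],
    [[0,0,0],[0,0,0],40],
    [[0,0,0],[0,0,0],40]
  ]
}}

```text
clock: 30.05
eef_pos: [464.4, 63.9, -20.1]
ee_rot: [[-1.0, 0.002, 0.002], [0.002, 1.0, -0.002], [-0.002, -0.002, -1.0]]
wrist_force: [-0.8, -0.5, 6.9]
width: 54.7
grip_force: 89.3
```

{"api": "drive_tool", "payload": {
  "increments": [
    [[0,0,0],[0,0,0],85],
    [[0,0,0],[0,0,0],85],
    [[0,0,0],[0,0,0],85],
    [[0,0,0],[0,0,0],85],
    [[0,0,0],[0,0,0],85]
  ]
}}

```text
clock: 30.55
eef_pos: [464.0, 64.0, -20.9]
ee_rot: [[-1.0, 0.001, 0.001], [0.001, 1.0, -0.001], [-0.001, -0.001, -1.0]]
wrist_force: [0.2, 0.3, 0.4]
width: 84.9
grip_force: 0.0
```

{"api": "drive_tool", "payload": {
  "increments": [
    [[0,0,-0.5],[0,0,0],85],
    [[0,0,-0.9],[0,0,0],85],
    [[0,0,-0.9],[0,0,0],85],
    [[0,-0.7,0],[0,0,0],85],
    [[0,-1,0],[0,0,0],85],
    [[0,-1,0],[0,0,0],85],
    [[0,-0.7,0],[0,0,0],85],
    [[0,-0.3,0],[0,0,0],85],
    [[0,0,0],[0,0,0],85],
    [[0,0,0],[0,0,0],85]
  ]
}}

```text
clock: 31.55
eef_pos: [464.0, -45.6, 48.4]
ee_rot: [[-1.0, 0.0, 0.001], [0.0, 1.0, -0.0], [-0.001, -0.0, -1.0]]
wrist_force: [0.0, 0.1, 0.7]
width: 85.1
grip_force: 0.0
```

```bash
python3 -c "
from h import *
s,c=wrist();rects(c,'tin_a','wrist',54);go([464,-47,-20])"
```

```text
tin_a 0.88 [240. 627.] [464. 115.] [98. 20.] 14.0 x [414. 509.] y [111. 136.]
tin_a 0.78 [222. 308.] [464. -50.] [101.  54.] 0.0 x [414. 515.] y [-77. -23.]
tin_a 0.71 [211. 515.] [463.  55.] [101.  68.] 0.3 x [413. 513.] y [21. 90.]
joints [ 26.  39. -35. 122.  44.  32.  48.] pos [464.  -45.3  48.5] 31.65
turn units [-0.     0.001  0.001] shift units if level [-0.   -0.06  2.28] in current frame [ 0.   -0.06  2.28]
```

{"api": "drive_tool", "payload": {
  "increments": [
    [[0,-0.13,0.6],[0,0,0],85],
    [[0,0,0.8],[0,0,0],85],
    [[0,0,0.5],[0,0,0],85],
    [[0,0,0.3],[0,0,0],85],
    [[0,0,0.1],[0,0,0],85],
    [[0,0,0],[0,0,0],85],
    [[0,0,0],[0,0,0],85]
  ]
}}

```text
clock: 32.35
eef_pos: [464.3, -50.6, -20.1]
ee_rot: [[-1.0, 0.001, 0.002], [0.001, 1.0, -0.001], [-0.002, -0.001, -1.0]]
wrist_force: [0.1, 0.3, -0.1]
width: 85.0
grip_force: 0.0
```

{"api": "drive_tool", "payload": {
  "increments": [
    [[0,0,0],[0,0,0],40],
    [[0,0,0],[0,0,0],40],
    [[0,0,0],[0,0,0],40],
    [[0,0,0],[0,0,0],40],
    [[0,0,0],[0,0,0],40],
    [[0,0,0],[0,0,0],40]
  ]
}}

```text
clock: 32.95
eef_pos: [464.1, -50.9, -19.8]
ee_rot: [[-1.0, 0.001, 0.002], [0.001, 1.0, -0.002], [-0.002, -0.002, -1.0]]
wrist_force: [-1.2, 0.4, 8.1]
width: 54.9
grip_force: 85.4
```

```bash
python3 -c "
from h import *
s=bot.state();print(s['grip_force'],s['wrist_force']);go([600,-50,100])"
```

```text
85.35064905881882 [-1.15889958  0.36273164  8.06935623]
joints [ 20.  45. -25. 124.  54.  22.  39.] pos [464.1 -50.9 -19.8] 32.95
turn units [-0.001  0.001 -0.001] shift units if level [-4.53  0.03 -3.99] in current frame [-4.54  0.03 -3.99]
```

{"api": "drive_tool", "payload": {
  "increments": [
    [[0,0,-0.4],[0,0,0],40],
    [[0,0,-0.8],[0,0,0],40],
    [[0,0,-0.9],[0,0,0],40],
    [[-0.5,0,-0.9],[0,0,0],40],
    [[-1,0,-0.7],[0,0,0],40],
    [[-1,0,-0.3],[0,0,0],40],
    [[-1,0,0],[0,0,0],40],
    [[-0.8,0,0],[0,0,0],40],
    [[-0.4,0,0],[0,0,0],40],
    [[0,0,0],[0,0,0],40],
    [[0,0,0],[0,0.08,0],40],
    [[0,0,0],[0,0.085,0],40],
    [[0,0,0],[0,0.085,0],40],
    [[0,0,0],[0,0.08,0],40],
    [[0,0,0],[0,0,0],40],
    [[0,0,0],[0,0,0],40],
    [[0,0,0],[0,0,0],40]
  ]
}}

```text
clock: 34.65
eef_pos: [603.9, -51.1, 100.3]
ee_rot: [[-0.869, 0.0, -0.494], [0.001, 1.0, -0.001], [0.494, -0.002, -0.869]]
wrist_force: [-0.3, 0.6, -3.1]
width: 55.0
grip_force: 87.2
```

{"api": "drive_tool", "payload": {
  "increments": [
    [[0,0,0],[0,-0.08,0],40],
    [[0,0,0],[0,-0.085,0],40],
    [[0,0,0],[0,-0.085,0],40],
    [[0,0,0],[0,-0.08,0],40],
    [[0,0,0],[0,0,0],40],
    [[0,0,0],[0,0,0],40],
    [[0,0,0],[0,0,0],40],
    [[0,0,0],[0,0,0],40]
  ]
}}

```text
clock: 35.45
eef_pos: [606.1, -51.0, 100.0]
ee_rot: [[-1.0, 0.002, 0.002], [0.002, 1.0, -0.001], [-0.002, -0.001, -1.0]]
wrist_force: [0.3, -0.9, -4.9]
width: 54.8
grip_force: 87.0
```

```bash
python3 -c "
from h import *
mom();mom();go([600,-50,100])"
```

```text
[ 1.000e-03 -3.500e-02  2.000e-03 -7.000e-02 -2.920e-01 -4.085e+00] sd [0.025 0.03  0.023] [605.1 -50.7  99.1] [ 0.    -0.001 -1.   ] 54.57934733925739 35.65
[-0.007 -0.022  0.012  0.124 -0.105 -3.644] sd [0.027 0.027 0.013] [604.8 -50.8  99.2] [ 0.    -0.001 -1.   ] 54.877180698953715 35.9
joints [ 26.  44. -40.  98.  36.  51.  60.] pos [604.7 -50.9  99.3] 35.95
turn units [-0.001  0.    -0.001] shift units if level [ 0.16  0.03 -0.02] in current frame [ 0.16  0.03 -0.02]
```

{"api": "drive_tool", "payload": {
  "increments": [
    [[0,0,0],[0,-0.066,0],40],
    [[0,0,0],[0,-0.066,0],40],
    [[0,0,0],[0,-0.066,0],40],
    [[0,0,0],[0,-0.05,0],40],
    [[0,0,0],[0,-0.03,0],40],
    [[0,0,0],[0,-0.02,0],40],
    [[0,0,0],[0,0,0],40],
    [[0,0,0],[0,0,0],40]
  ]
}}

```text
clock: 36.75
eef_pos: [608.2, -56.9, 99.9]
ee_rot: [[-0.913, 0.009, 0.407], [0.002, 1.0, -0.018], [-0.407, -0.015, -0.913]]
wrist_force: [0.9, -0.5, -3.4]
width: 54.9
grip_force: 87.7
```

```bash
python3 -c "
from h import *
go([600,-50,100])"
```

```text
joints [ 21.  35. -26. 124.  92.  14.   3.] pos [608.2 -56.9  99.9] 36.75
turn units [-0.011  0.267 -0.003] shift units if level [ 0.27  0.23 -0.  ] in current frame [ 0.25  0.23 -0.12]
```

{"api": "drive_tool", "payload": {
  "increments": [
    [[0,0,0],[0,0.03,0],40],
    [[0,0,0],[0,0.03,0],40],
    [[0,0,0],[0,0.04,0],40],
    [[0,0,0],[-0.005,0.05,0],40],
    [[0,0.1,0],[-0.005,0.06,-0.003],40],
    [[0.1,0.1,0],[0,0.057,0],40],
    [[0,0,0],[0,0,0],40],
    [[0,0,0],[0,0,0],40],
    [[0,0,0],[0,0,0],40]
  ]
}}

```text
clock: 37.65
eef_pos: [604.5, -53.2, 99.1]
ee_rot: [[-1.0, 0.002, 0.025], [0.002, 1.0, -0.006], [-0.025, -0.006, -1.0]]
wrist_force: [-0.8, 0.2, -3.6]
width: 54.8
grip_force: 87.6
```

```bash
python3 -c "
from h import *
mom();mom();go([604.7,-51,99])"
```

```text
[ 0.01   0.028  0.023 -0.39  -0.116 -3.328] sd [0.02  0.023 0.019] [605.1 -53.3  99.6] [ 0.026 -0.007 -1.   ] 55.10418359570087 37.85
[ 4.00e-03  2.00e-03 -1.00e-03 -1.56e-01  1.34e-01 -4.03e+00] sd [0.015 0.025 0.016] [605.7 -53.2  99.5] [ 0.026 -0.006 -1.   ] 54.387438307976645 38.1
joints [ 29.  45. -44. 100.  40.  51.  56.] pos [605.8 -53.2  99.4] 38.15
turn units [-0.004  0.017 -0.002] shift units if level [0.04 0.07 0.01] in current frame [0.04 0.07 0.01]
```

C looks quiet as well, but A's comparison was not sound: both of its readings were taken at the same 6° tilt, so a roller would have been at the same end. C needs a cleaner test, with measurements at a fixed ±14° and gentle returns to level.

{"api": "drive_tool", "payload": {
  "increments": [
    [[0,0,0],[0,0.06,0],40],
    [[0,0,0],[0,0.06,0],40],
    [[0,0,0],[0,0.051,0],40],
    [[0,0,0],[0,0,0],40],
    [[0,0,0],[0,0,0],40],
    [[0,0,0],[0,0,0],40],
    [[0,0,0],[0,0,0],40]
  ]
}}

```text
clock: 38.85
eef_pos: [605.1, -53.4, 99.9]
ee_rot: [[-0.971, 0.003, -0.24], [0.004, 1.0, -0.006], [0.24, -0.007, -0.971]]
wrist_force: [-0.4, -0.3, -3.9]
width: 54.6
grip_force: 89.1
```

```bash
python3 -c "
from h import *
mom();mom()"
```

```text
[ 0.006 -0.39   0.017 -0.161 -0.099 -3.604] sd [0.055 0.042 0.032] [605.6 -53.5  99.8] [-0.24  -0.006 -0.971] 55.09965529319178 39.05
[ 0.018 -0.393 -0.011  0.271 -0.11  -3.433] sd [0.033 0.016 0.017] [605.8 -53.2  99.4] [-0.24  -0.005 -0.971] 54.71735528557703 39.3
```

{"api": "drive_tool", "payload": {
  "increments": [
    [[0,0,0],[0,-0.04,0],40],
    [[0,0,0],[0,-0.04,0],40],
    [[0,0,0],[0,-0.03,0],40],
    [[0,0,0],[0,-0.02,0],40],
    [[0,0,0],[0,-0.014,0],40],
    [[0,0,0],[0,-0.01,0],40],
    [[0,0,0],[0,0,0],40],
    [[0,0,0],[0,0,0],40],
    [[0,0,0],[0,0,0],40]
  ]
}}

```text
clock: 40.25
eef_pos: [606.1, -53.1, 99.3]
ee_rot: [[-1.0, 0.003, -0.001], [0.003, 1.0, -0.006], [0.001, -0.006, -1.0]]
wrist_force: [-0.6, -0.6, -3.6]
width: 54.8
grip_force: 89.1
```

```bash
python3 -c "
from h import *
mom();mom()"
```

```text
[ 0.012  0.058 -0.009 -0.08  -0.178 -3.575] sd [0.027 0.017 0.017] [605.9 -53.1  99.2] [-0.001 -0.006 -1.   ] 54.924739183193495 40.45
[ 3.000e-03  4.900e-02  1.600e-02  5.000e-03 -2.940e-01 -3.563e+00] sd [0.025 0.034 0.022] [605.8 -53.2  99.3] [-0.001 -0.006 -1.   ] 54.65861128381559 40.7
```

{"api": "drive_tool", "payload": {
  "increments": [
    [[0,0,0],[0,-0.05,0],40],
    [[0,0,0],[0,-0.05,0],40],
    [[0,0,0],[0,-0.054,0],40],
    [[0,0,0],[0,0,0],40],
    [[0,0,0],[0,0,0],40],
    [[0,0,0],[0,0,0],40],
    [[0,0,0],[0,0,0],40]
  ]
}}

```text
clock: 41.45
eef_pos: [607.4, -52.9, 99.6]
ee_rot: [[-0.971, 0.004, 0.24], [0.002, 1.0, -0.006], [-0.24, -0.005, -0.971]]
wrist_force: [-0.3, 0.1, -3.8]
width: 54.9
grip_force: 90.7
```

```bash
python3 -c "
from h import *
mom();mom();go([604.7,-51,99])"
```

```text
[ 3.000e-03  3.970e-01  2.000e-02 -1.620e-01  6.100e-02 -3.574e+00] sd [0.026 0.027 0.011] [606.2 -53.1  99.2] [ 0.239 -0.006 -0.971] 54.937512527044774 41.65
[ 2.000e-03  4.210e-01  8.000e-03  6.000e-03 -2.100e-02 -4.441e+00] sd [0.027 0.022 0.029] [605.8 -53.2  99.4] [ 0.239 -0.007 -0.971] 55.10531499519972 41.9
joints [ 28.  39. -39. 113.  52.  30.  43.] pos [605.8 -53.2  99.4] 41.95
turn units [-0.004  0.153 -0.002] shift units if level [0.04 0.07 0.01] in current frame [0.04 0.07 0.  ]
```

{"api": "drive_tool", "payload": {
  "increments": [
    [[0,0,0],[0,0.04,0],40],
    [[0,0,0],[0,0.04,0],40],
    [[0,0,0],[0,0.03,0],40],
    [[0,0,0],[0,0.02,0],40],
    [[0,0,0],[0,0.014,0],40],
    [[0,0,0],[0,0.009,0],40],
    [[0,0,0],[0,0,0],40],
    [[0,0,0],[0,0,0],40],
    [[0,0,0],[0,0,0],40]
  ]
}}

```text
clock: 42.85
eef_pos: [605.5, -53.3, 99.4]
ee_rot: [[-1.0, 0.003, 0.001], [0.003, 1.0, -0.007], [-0.001, -0.007, -1.0]]
wrist_force: [-0.3, 0.7, -3.8]
width: 54.9
grip_force: 90.7
```

```bash
python3 -c "
from h import *
mom();mom();go([680,-20,150])"
```

```text
[-0.006 -0.038  0.015 -0.018  0.126 -3.763] sd [0.034 0.017 0.032] [605.7 -53.3  99.5] [ 0.001 -0.006 -1.   ] 54.95555845595019 43.05
[ 0.007 -0.056 -0.013  0.072  0.205 -3.734] sd [0.019 0.02  0.017] [605.8 -53.2  99.4] [ 0.001 -0.006 -1.   ] 54.92159563669234 43.3
joints [ 28.  46. -45.  98.  40.  53.  57.] pos [605.8 -53.2  99.4] 43.35
turn units [-0.004  0.001 -0.002] shift units if level [-2.47  1.11 -1.69] in current frame [-2.47  1.1  -1.69]
```

With gentle returns, tin_c reads +0.053 N m after one way and -0.047 after the other. That is exactly the 0.1 N m shift of a roller, so tin_c rattles. Carrying it over the plate.

{"api": "drive_tool", "payload": {
  "increments": [
    [[-0.3,0.15,0],[-0.004,0,-0.002],40],
    [[-0.5,0.25,0],[0,0,0],40],
    [[-0.6,0.25,0],[0,0,0],40],
    [[-0.5,0.25,0],[0,0,0],40],
    [[-0.4,0.15,0],[0,0,0],40],
    [[-0.17,0.05,0],[0,0,0],40],
    [[0,0,0],[0,0,0],40],
    [[0,0,0],[0,0,0],40],
    [[0,0,0],[0,0,0],40],
    [[0,0,0],[0,0,0],40]
  ]
}}

```text
clock: 44.35
eef_pos: [679.5, -20.8, 99.5]
ee_rot: [[-1.0, 0.0, 0.0], [0.0, 1.0, -0.0], [-0.0, -0.0, -1.0]]
wrist_force: [0.6, -0.2, -3.8]
width: 55.2
grip_force: 90.7
```

```bash
python3 -c "
from h import *
go([680,-20,99]);c=viewer.capture('side');cv2.imwrite('pics/s9.png',c['frame'][60:360,120:560][:,:,::-1])
for n in ('flange','tin_a'):
  for z in (54,): rects(c,n,'side',z)
c=viewer.capture('top');print('top');rects(c,'tin_a','top',54);rects(c,'flange','top',8)"
```

```text
joints [ 23.  51. -44.  86.  39.  60.  59.] pos [679.5 -20.8  99.5] 44.35
turn units [-0.  0. -0.] shift units if level [-0.02  0.03  0.02] in current frame [-0.02  0.03  0.02]
flange 0.52 [219. 404.] [686. -56.] [60. 50.] 74.6 x [660. 714.] y [-85. -26.]
tin_a 0.91 [169. 238.] [275. 179.] [102.  91.] 14.8 x [219. 327.] y [125. 229.]
tin_a 0.87 [170. 306.] [462. 158.] [ 92. 101.] 89.4 x [411. 512.] y [113. 204.]
tin_a 0.82 [198. 310.] [461.  50.] [101.  87.] 0.3 x [410. 512.] y [ 6. 93.]
tin_a 0.73 [185. 392.] [719.  69.] [104. 127.] 87.3 x [655. 782.] y [ 19. 123.]
tin_a 0.68 [135. 252.] [308. 335.] [98. 97.] 7.8 x [255. 357.] y [282. 388.]
top
tin_a 0.93 [132. 349.] [693. -25.] [59. 69.] 88.4 x [659. 728.] y [-55.   6.]
tin_a 0.91 [205. 320.] [463.  65.] [ 57. 103.] 89.1 x [411. 515.] y [36. 94.]
tin_a 0.83 [256. 228.] [308. 364.] [99. 63.] 8.0 x [257. 358.] y [327. 401.]
tin_a 0.78 [200. 288.] [464. 173.] [ 58. 106.] 90.0 x [411. 517.] y [145. 202.]
```

View pics/s9.png

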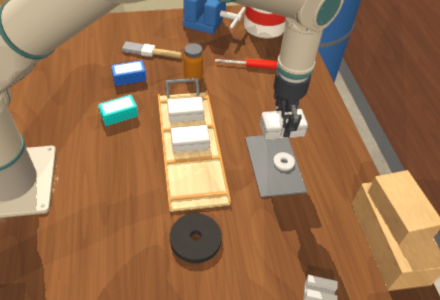

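The picture shows tin_c held level above the plate (285,125), and tins a and b flat in their bays at (185,108) and (190,138). The bystanders are where they were. Handing in.

```bash
python3 -c "
from h import *
print(bot.close_job())"
```

```text
the job is handed in; nothing more can be done
None
```

I handed the job in at about 44 s, and no verdict came back: tin_c rattles and is held level about 13 cm above the bench, over the middle of the plate, while tins a and b lie flat in their own bays (inward tips reached only 22–24° because of a wrist joint limit).

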